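Sort the left-hand and right-hand corner brackets

ROBOT

A 6-joint arm with a two-finger parallel gripper is mounted at the origin on the work surface. World frame = base frame: x ahead of the robot, y to its left, z up, the work surface at z = 0. Lengths are in m, angles in rad, forces in N, time in s.
With the tool pointing down it reaches from about 0.35 to 0.775 m from the base axis. Payload 7.3 kg.
Tool frame: the origin (TCP) lies midway between the tips of the shut fingers; the grasp point (between the pads) lies 19 mm behind it; z points along the fingers, y is the line along which they close (so a half turn about z gives the same grasp; the last joint's range is limited). The gripper opens to 92 mm and grips with 3 to 60 N. Pads are 19 mm wide; open, the fingers measure 130 mm over their backs; the gripper's body (75 mm by 190 mm) begins 47 mm behind the grasp point.
Start: joints at [1.107, 0.342, 1.524, -0, 1.275, -0.146], TCP at [0.164, 0.499, 0.227] pointing down, gripper open.
Joint ranges: [-2.53, 2.53], [-0.77, 2.02], [0.04, 2.7], [-1, 4.14], [0.28, 2.66], [-3.11, 3.11]. Speed limits (rad/s): [2.57, 2.57, 3.14, 3.14, 3.14, 3.14].

INTERFACE

Orientations are given as [roll, pitch, yaw] about the fixed x, y, z axes, in that order (R = Rz(yaw) Ry(pitch) Rx(roll)).
In Python, from cell import monitor, vision, workorder gives the robot as it stands.
- The arm moves only by the tool move_arm, never from a script. Its argument "rows" is a list of rows, each a list of 5 numbers: the shift along the world's x, y, z in mm, then the turn about the world's z in rad, then the closure, from -1 (fully open) to 1 (shut). A call has 1 to 12 rows; each row shifts and turns the commanded pose from where the row before left it; what a row does not reach is not made up. A row lasts 1/10 s, in which the tool goes at most 50 mm and 8.59 degrees, less where a joint would pass 70% of its speed; a pose out of reach is approached as far as the arm can. A call is refused whole if a number of a shift passes 50 or a number of a turn 0.15, either way. A call with a gripper value outside its range is refused whole. The fingers move at their own pace and stop on an object; "newtons" is the grip in N (left out, the last holds). Time passes only in rows, so rows that do not move let the fingers close. It gives the time, the measured TCP pose, the force, the opening and the grip force at its end, in the units of the state.
- monitor.observe(): the state, without advancing time (a new reading comes with each control period).
- vision.read_camera(name): name is "side" or "top" or "wrist"; returns the picture (400x640x3 uint8, red, green, blue); there is no depth.
- vision.get_calibration(name): a dict with "K" (3x3 intrinsics, pixels), "k1" (the pictures are not rectified: a ray, as slopes to the right and down, at radius r is drawn at 1 + k1 r^2 times it, then the intrinsics apply), "T" (4x4, takes a point from camera to world coordinates); the wrist camera has in their place "mount" (4x4, takes a point from camera to tool coordinates, whose origin is the TCP and whose axes are the flange's). Camera axes: x right, y up, looking along -z (the intrinsics and any distortion apply to the point x, -y, -z); pixel columns grow to the right and rows downward; lengths in m; the calibration is good to about 2 mm. A picture is of the moment at which its call begins: read the wrist's pose just before it. get_calibration takes no time and is no camera call.
- workorder.hand_in(): hands the job in; it is judged then, once.
The state is a dict: "time": time; "qpos": joint angles; "qvel": joint speeds; "joint_efforts": joint torques, N m; "tool_pos": TCP position; "tool_rot": TCP orientation; "contact_force": force on the tool from outside, world axes, zero at the start; "torque": the same for the moment, N m; "opening": finger opening in m; "grip_force": force on a finger pad.
Only numpy, scipy, OpenCV 4.12 (cv2) and the standard library are available. Lean on these libraries where they do the work, as an engineer would, in place of code of your own. Each camera call takes 0.05 s, during which the arm holds its last target. There are 200 camera calls.

TASK

The two yellow corner brackets lie on their backs; one at a time, lift a bracket, stand it on its sole in the middle of the black check plate and let go of it there, then take hold of it afresh and set it down gently, without dropping it, standing on its sole in its bin; finish one before you stand up the other. The left-hand bracket (stood up with its wall at the back, seen from the open side, its ear is on the left) belongs in the blue bin and the right-hand one in the red bin. Take them in either order, leave the two caps and the clear tube where they are.

Things in the scene. Friction and masses are not known exactly. Their poses are not given: they have to be found in the camera images.
- left_bracket: Left-hand corner bracket, yellow painted metal 8 mm thick, 180 g. Origin: centre of the underside of its sole (50 mm in x, 70 in y); own +z is up when it stands on the sole. Upright wall on the sole's +x edge (x 17 to 25, all 70 mm wide, top z 55). Square ear closes the +y end (x -21 to 17, y +27 to +35, z 8 to 46). Starts lying on the wall's outer face, own +x down.
- right_bracket: Right-hand corner bracket, yellow painted metal 8 mm thick, 180 g. Origin: centre of the underside of its sole (50 mm in x, 70 in y); own +z is up when it stands on the sole. Upright wall on the sole's +x edge (x 17 to 25, all 70 mm wide, top z 55). Square ear closes the -y end (x -21 to 17, y -27 to -35, z 8 to 46). Starts lying on the wall's outer face, own +x down.
- left_ear (a point): Centre of the left-hand bracket's square ear, a 38 by 38 mm plate 8 mm thick (thin along y), joined to sole and wall along two edges, its other corner free; x = -2, y = +31, z = 27 mm in the bracket's frame, same axes. Standing with the wall at the back, seen from the open side, the ear is on the left; otherwise the two brackets look the same.
- right_ear (a point): Centre of the right-hand bracket's square ear, a 38 by 38 mm plate 8 mm thick (thin along y), joined to sole and wall along two edges, its other corner free; x = -2, y = -31, z = 27 mm in the bracket's frame, same axes. Standing with the wall at the back, seen from the open side, the ear is on the right; otherwise the two brackets look the same.
- check_plate: Fixed flat square check plate with a black rubber top, 110 by 110 mm, its top face 10 mm above the deck; room for one bracket. Origin at the centre of its underside, x and y along its edges, z up.
- blue_bin: Fixed open blue plastic bin, outside 105 by 105 mm, 75 mm high, walls and floor 5 mm thick. Origin at the centre of its underside, x and y along its edges, z up; the inner floor is 5 mm above the origin.
- red_bin: Fixed open red plastic bin, same as the blue one: outside 105 by 105 mm, 75 mm high, walls and floor 5 mm thick. Origin at the centre of its underside, x and y along its edges, z up; the inner floor is 5 mm above the origin.
- blue_cap: Bystander: loose round blue cap, 48 mm across, 40 mm high, standing on the deck; origin at the centre of its underside. Leave it where it is.
- red_cap: Bystander: loose round red cap, 48 mm across, 40 mm high, standing on the deck; origin at the centre of its underside. Leave it where it is.
- clear_tube: Bystander: loose clear plastic tube, 44 mm across, 60 mm high, standing on the deck; origin at the centre of its underside. Leave it where it is.
Mind the look-alikes: they are no part of the job. What is shaped like the right_bracket but green is not meant.

How it is judged:
By the outcome, as a careful person would: the job done as asked, in the order asked, and still so for the second after the job is handed in, with the robot touching nothing.
It also fails if it takes over 72 s, if anything falls off the work surface, if the arm or the gripper's body presses on something with over 40 N, if the wrist force passes 120 N, or if a joint passes its speed limit or range.

## Working session

There is one attempt and no reset: what is moved stays moved. The work goes in short steps, Python scripts to look and compute and a tool call to move; the robot and the scene stay as the last step left them, time stands still between calls to the robot, and variables do not carry over. Pictures are saved under pics/ and viewed, at most 10 in all, crops included, and the job is handed in when it is done.

Besides the shell and the picture viewer there is one more tool, called after ">>>" as name(argument=value, ...) on one line, values as JSON. move_arm: Moves the arm, as the interface text tells. Its arguments: {"type":"object","properties":{"rows":{"type":"array","items":{"type":"array","items":{"type":"number"}}},"newtons":{"type":"number"}},"required":["rows"]}

```bash
ls; mkdir -p pics; python3 - <<'E'
from cell import monitor, vision, workorder
import cv2,numpy as np
for n in ("top","side"):
    im=vision.read_camera(n); np.save(f"pics/{n}0.npy",im); cv2.imwrite(f"pics/{n}0.png",im[:,:,::-1])
    c=vision.get_calibration(n); print(n,np.round(c["K"],1).tolist(),c["k1"],np.round(c["T"],3).tolist())
c=vision.get_calibration("wrist");print({k:np.round(v,3).tolist() for k,v in c.items()})
s=monitor.observe();print(s)
E
```

```text
pics
top [[407.8, 0.0, 319.9], [0.0, 407.8, 201.2], [0.0, 0.0, 1.0]] -0.02413820259961711 [[0.001, 0.996, -0.089, 0.469], [-1.0, -0.0, -0.014, 0.016], [-0.014, 0.089, 0.996, 1.246], [0.0, 0.0, 0.0, 1.0]]
side [[436.5, 0.0, 318.2], [0.0, 436.5, 198.6], [0.0, 0.0, 1.0]] -0.026275487415096242 [[-0.976, 0.144, -0.161, 0.402], [-0.216, -0.674, 0.707, 0.83], [-0.006, 0.725, 0.689, 0.811], [0.0, 0.0, 0.0, 1.0]]
{'K': [[344.584, 0.0, 322.282], [0.0, 344.584, 198.344], [0.0, 0.0, 1.0]], 'k1': -0.031, 'mount': [[-0.001, 0.963, 0.268, 0.073], [1.0, 0.001, 0.001, -0.001], [0.0, 0.268, -0.963, -0.159], [0.0, 0.0, 0.0, 1.0]]}
{'time': 0.1, 'qpos': array([ 1.10696308e+00,  3.42652948e-01,  1.52492762e+00, -1.67291790e-05,
        1.27538744e+00, -1.46010456e-01]), 'qvel': array([ 0.00151652, -0.00157255, -0.00157933, -0.00101273, -0.00085078,
       -0.00093721]), 'joint_efforts': array([ 3.33762211e-03, -4.32001483e+01, -2.44696981e+01,  7.21528823e-02,
        5.25229471e-02, -7.59131467e-05]), 'tool_pos': array([0.16388681, 0.49838237, 0.22611237]), 'tool_rot': array([-3.14022961e+00, -1.84275040e-04,  2.82377462e+00]), 'contact_force': array([ 0.74231742,  0.51788563, -0.42444488]), 'torque': array([ 0.01469887, -0.05931641, -0.00796231]), 'grip_force': 0.0, 'opening': 0.09171889343255786}
```

View pics/top0.png

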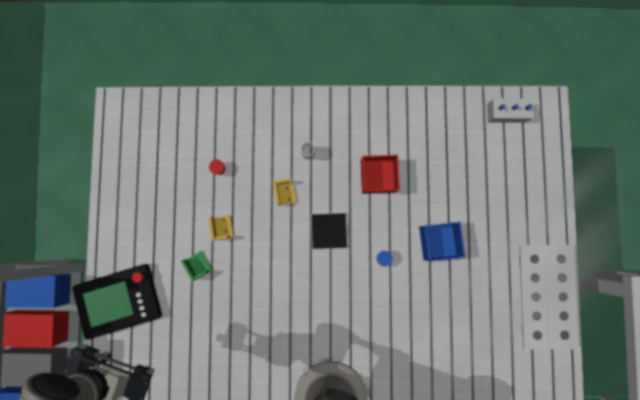

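View pics/side0.png

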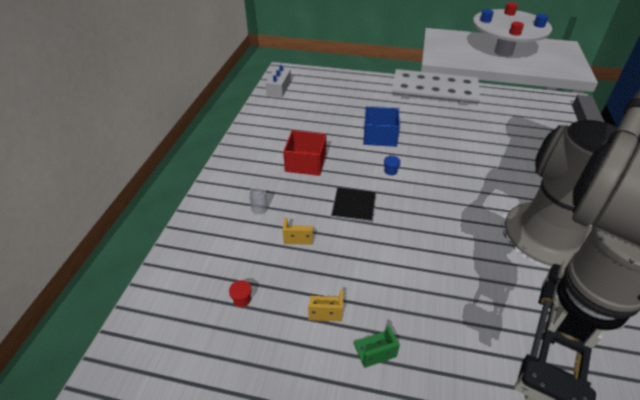

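The top view shows the brackets at about (285,192) and (221,228), the plate at (329,230), the red bin at (379,174) and the blue bin at (442,240). The green decoy is at (197,265). The side view shows the same layout.

```bash
cat > h.py <<'E'
import numpy as np, cv2
from cell import monitor, vision, workorder
from scipy.spatial.transform import Rotation as R
def cal(name,s=None):
    c=vision.get_calibration(name)
    if name=="wrist":
        T=np.eye(4);T[:3,:3]=R.from_euler("xyz",s["tool_rot"]).as_matrix();T[:3,3]=s["tool_pos"]
        return c["K"],c["k1"],T@c["mount"]
    return c["K"],c["k1"],np.array(c["T"])
def ray(uv,C):
    K,k1,T=C; p=np.atleast_2d(np.array(uv,float))
    n=cv2.undistortPoints(p[:,None],np.array(K),np.array([k1,0,0,0,0.]))[:,0]
    return T[:3,3],np.c_[n[:,0],-n[:,1],-np.ones(len(n))]@T[:3,:3].T
def plane(uv,C,z):
    o,d=ray(uv,C); return o+d*((z-o[2])/d[:,2])[:,None]
def shot(name,tag=None):
    s=monitor.observe(); im=vision.read_camera(name)
    if tag: np.save(f"pics/{tag}.npy",im)
    return im,cal(name,s)
RNG={"yellow":((18,90,60),(33,255,255)),"blue":((105,120,40),(125,255,255)),"red":((172,120,40),(180,255,255)),"red2":((0,120,40),(6,255,255)),"black":((0,0,0),(180,255,45))}
def mask(im,c):
    h=cv2.cvtColor(im,cv2.COLOR_RGB2HSV); m=cv2.inRange(h,*RNG[c])
    return m|cv2.inRange(h,*RNG["red2"]) if c=="red" else m
def blobs(im,c,amin=30):
    cs,_=cv2.findContours(mask(im,c),cv2.RETR_EXTERNAL,cv2.CHAIN_APPROX_NONE)
    return [k[:,0].astype(float) for k in cs if cv2.contourArea(k)>amin]
E
python3 - <<'E'
from h import *
im=np.load("pics/top0.npy");C=cal("top")
for c,z in (("yellow",.05),("blue",.075),("red",.075),("black",.01)):
    for k in blobs(im,c,60):
        if not(150<k[:,0].mean()<500 and 100<k[:,1].mean()<300):continue
        P=plane(k,C,z)[:,:2]*1000
        r=cv2.minAreaRect(P.astype(np.float32)); print(c,k.mean(0).round(),"ctr",np.round(r[0]),"size",np.round(r[1]),"ang",round(r[2],1))
s=np.load("pics/side0.npy")
a=[cv2.resize(x,(400,300),interpolation=cv2.INTER_CUBIC) for x in (im[170:215,255:315],im[206:251,191:251],s[205:265,258:338],s[275:335,286:366])]
cv2.imwrite("pics/c1.png",np.vstack([np.hstack(a[:2]),np.hstack(a[2:])])[:,:,::-1])
E
```

```text
yellow [221. 228.] ctr [498. 324.] size [65. 66.] ang 7.6
yellow [284. 191.] ctr [604. 139.] size [74. 58.] ang 10.6
blue [385. 258.] ctr [ 410. -152.] size [37. 37.] ang 0.0
blue [442. 241.] ctr [ 458. -317.] size [102. 116.] ang 6.1
red [217. 167.] ctr [675. 333.] size [42. 38.] ang 89.9
red [380. 174.] ctr [ 654. -141.] size [106. 106.] ang 2.4
black [329. 231.] ctr [490.   5.] size [94. 97.] ang 0.1
```

View pics/c1.png

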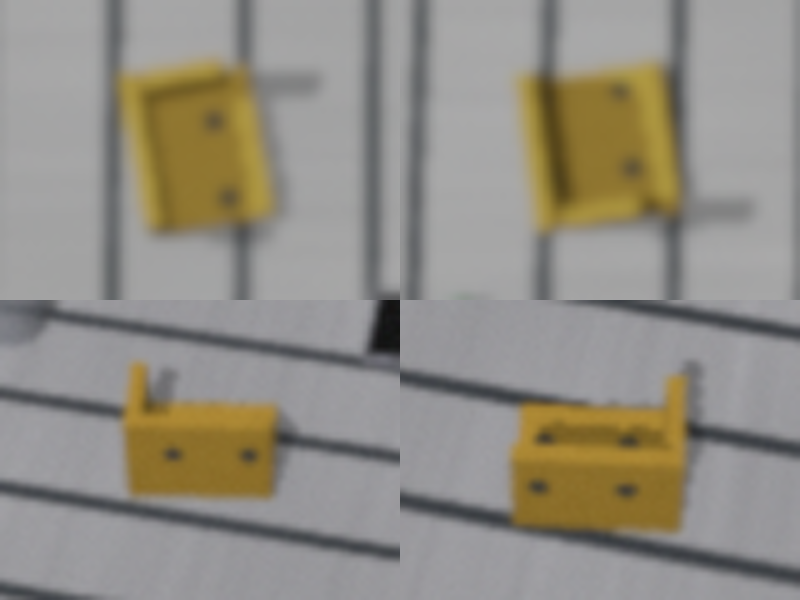

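The crop of the left bracket (top row 1, pixel 284,191) has its sole on the +y side and its ear at the +x end, so it is left-handed and belongs in the blue bin. The crop at (221,228) has its ear at the -x end, so it is right-handed and belongs in the red bin. I'm going to the left one first.

>>> move_arm(rows=[[39,-29.5,-4,-0.087,-1],[39,-29.5,-4,-0.087,-1],[39,-29.5,-4,-0.087,-1],[39,-29.5,-6,-0.087,-1],[39,-29.5,-6,-0.087,-1],[39,-29.5,-6,-0.087,-1],[39,-29.5,-8,-0.087,-1],[39,-29.5,-8,-0.087,-1],[39,-29.5,-8,-0.087,-1],[39,-29.5,-8,-0.087,-1],[39,-29.5,-8,-0.087,-1],[39,-29.5,-8,-0.087,-1]])

```text
time: 1.3
tool_pos: [0.6332, 0.1432, 0.1479]
tool_rot: [-3.141, -0.0, 1.776]
contact_force: [0.5, 1.1, -0.5]
opening: 0.0914
grip_force: 0.0
```

```bash
python3 - <<'E'
from h import *
vision.read_camera("wrist")
im,C=shot("wrist","w1"); s=monitor.observe();print(s["time"],s["tool_pos"],s["tool_rot"],s["qpos"].round(2),s["qvel"].round(3))
cv2.imwrite("pics/w1.png",im[:,:,::-1])
for k in blobs(im,"yellow",300):
    a=cv2.approxPolyDP(k.astype(np.int32)[:,None],6,True)[:,0];print(a.tolist()); print(plane(a,C,.05)[:,:2].round(3).tolist())
E
```

```text
1.4 [0.63514793 0.13982994 0.14584826] [-3.14000110e+00  1.35811504e-03  1.77210508e+00] [ 0.1   0.64  1.26 -0.    1.25 -0.1 ] [ 0.07  -0.059  0.085  0.035  0.019 -0.026]
[[639, 326], [307, 340], [608, 338]]
[[0.936, 0.076], [0.649, 0.009], [0.913, 0.06]]
[[515, 264], [515, 301], [499, 304], [517, 317], [527, 294]]
[[0.803, 0.113], [0.815, 0.08], [0.803, 0.075], [0.823, 0.066], [0.823, 0.089]]
[[138, 258], [118, 285], [120, 310], [129, 317], [146, 305], [128, 294], [133, 272], [144, 270], [134, 265]]
[[0.499, 0.059], [0.483, 0.03], [0.486, 0.006], [0.494, 0.001], [0.508, 0.016], [0.492, 0.023], [0.496, 0.045], [0.505, 0.049], [0.496, 0.052]]
[[238, 156], [239, 166], [251, 167], [253, 209], [331, 212], [329, 148], [250, 148]]
[[0.569, 0.157], [0.571, 0.15], [0.58, 0.151], [0.586, 0.119], [0.646, 0.128], [0.634, 0.176], [0.577, 0.165]]
```

View pics/w1.png

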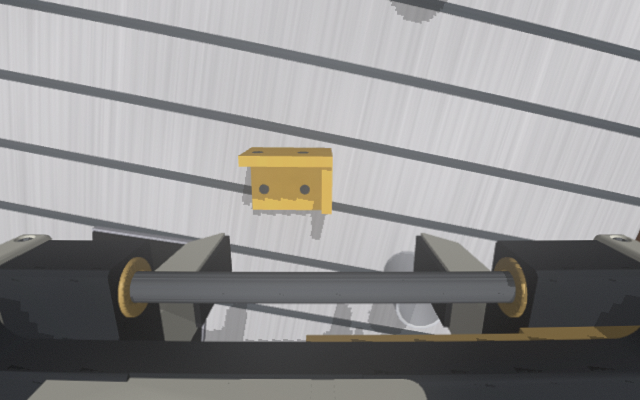

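The wrist view shows the bracket's axes parallel to the image. The sole's top edge runs from (239,160) to (332,160) and the ear is the strip at u 321-331, v 167-212.

```bash
python3 - <<'E'
from h import *
im=np.load("pics/w1.npy"); s=monitor.observe(); C=cal("wrist",s)
t=s["tool_rot"][2]; ex=np.array([np.cos(t),np.sin(t)]); ey=np.array([np.sin(t),-np.cos(t)])
def loc(uv,z):
    P=plane(uv,C,z)[:,:2]; d=(P-s["tool_pos"][:2])*1000; return np.c_[d@ex,d@ey].round(1).tolist(),P.round(3).tolist()
print("sole edge corners",loc([[239,156],[239,166],[332,156],[332,166]],.05))
print("ear top corners",loc([[321.5,167],[331.5,167],[321.5,212],[331.5,212]],.046))
print(s["tool_pos"],t)
for v in (160,180,195,205,210,213): print(v,im[v,314:337].astype(int).sum(1).tolist())
E
```

```text
sole edge corners ([[33.2, -63.3], [25.6, -63.8], [33.1, 5.9], [25.5, 6.0]], [[0.566, 0.16], [0.568, 0.152], [0.634, 0.173], [0.636, 0.166]])
ear top corners ([[24.0, -1.9], [24.0, 5.7], [-11.9, -2.0], [-11.9, 5.9]], [[0.628, 0.163], [0.636, 0.165], [0.636, 0.128], [0.643, 0.129]])
[0.63514793 0.13982994 0.14584826] 1.7721050842955564
160 [495, 497, 492, 496, 494, 496, 497, 495, 496, 497, 495, 499, 495, 496, 501, 498, 501, 498, 539, 602, 599, 601, 602]
180 [403, 401, 401, 402, 402, 397, 401, 425, 495, 497, 494, 495, 494, 492, 498, 499, 496, 508, 559, 603, 610, 616, 613]
195 [405, 408, 406, 406, 406, 405, 412, 427, 495, 496, 494, 495, 493, 493, 497, 494, 497, 524, 585, 609, 606, 610, 612]
205 [394, 397, 397, 398, 400, 399, 408, 443, 498, 499, 497, 495, 499, 497, 498, 498, 502, 470, 334, 315, 323, 324, 325]
210 [447, 445, 447, 446, 448, 451, 451, 469, 495, 497, 495, 500, 496, 498, 496, 500, 502, 517, 517, 448, 429, 397, 375]
213 [469, 459, 460, 464, 472, 473, 474, 477, 496, 499, 494, 491, 496, 499, 516, 513, 517, 546, 607, 609, 602, 601, 605]
```

>>> move_arm(rows=[[3.6,-7.4,-25,0,-0.3],[0,0,-25,0,-0.3],[0,0,-25,0,-0.3],[0,0,-15,0,-0.3],[0,0,0,0,-0.3]])

```text
time: 1.9
tool_pos: [0.6338, 0.1374, 0.0562]
tool_rot: [-3.137, -0.001, 1.78]
contact_force: [-0.4, 0.5, -0.4]
opening: 0.0606
grip_force: 0.0
```

```bash
cat >> h.py <<'E'
def loc(s,C,uv,z):
    t=s["tool_rot"][2]; ex=np.array([np.cos(t),np.sin(t)]); ey=np.array([np.sin(t),-np.cos(t)])
    P=plane(uv,C,z)[:,:2]; d=(P-s["tool_pos"][:2])*1000; return np.c_[d@ex,d@ey].round(1).tolist()
E
python3 - <<'E'
from h import *
s=monitor.observe(); im=vision.read_camera("wrist"); C=cal("wrist",s)
print(s["tool_pos"],s["tool_rot"],s["qvel"].round(3)); np.save("pics/w2.npy",im); cv2.imwrite("pics/w2.png",im[:,:,::-1])
E
```

```text
[0.63382787 0.13743496 0.05621612] [-3.13657415e+00 -6.15143086e-04  1.78020107e+00] [ 0.002 -0.04  -0.046 -0.     0.031  0.003]
```

View pics/w2.png

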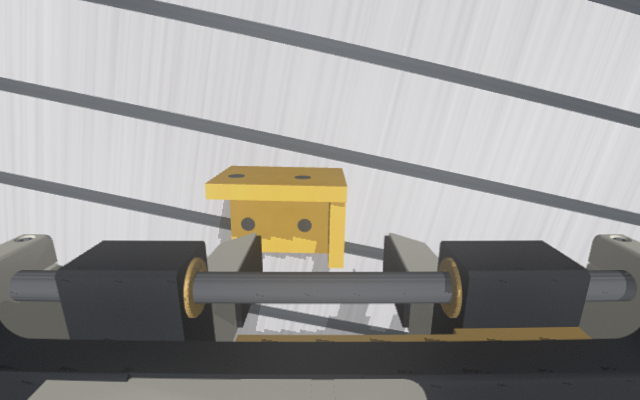

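The ear's top face covers u 330-344, v 203-267, and the sole's edge runs from (208,184) to (346,200).

```bash
python3 - <<'E'
from h import *
s=monitor.observe(); s["tool_pos"]=np.array([.63382787,.13743496,.05621612]); s["tool_rot"]=np.array([-3.13657,-.000615,1.7802]); C=cal("wrist",s)
print("sole",loc(s,C,[[208,183],[208,199],[346,184],[346,200]],.05))
print("ear",loc(s,C,[[330,203],[344.5,203],[330,267],[344.5,267]],.046))
E
```

```text
sole [[33.4, -57.6], [25.2, -58.4], [32.9, 10.6], [24.7, 10.8]]
ear [[22.0, 2.8], [22.0, 10.3], [-14.1, 3.0], [-14.1, 10.9]]
```

>>> move_arm(rows=[[8.5,-6.4,-10,0,-0.3],[0,0,-15,0,-0.3],[0,0,-14,0,-0.3],[0,0,0,0,-0.3],[0,0,0,0,-0.3]])

```text
time: 2.45
tool_pos: [0.6437, 0.131, 0.019]
tool_rot: [-3.14, -0.0, 1.78]
contact_force: [-0.2, 0.1, 0.1]
opening: 0.0594
grip_force: 0.0
```

>>> move_arm(rows=[[-1,0,-8,0,-0.3],[0,0,0,0,0.2],[0,0,0,0,1],[0,0,0,0,1],[0,0,0,0,1],[0,0,0,0,1]], newtons=5)

```text
time: 3.05
tool_pos: [0.6433, 0.1309, 0.012]
tool_rot: [3.141, 0.0, 1.78]
contact_force: [-0.6, 1.0, 0.8]
opening: 0.024
grip_force: 0.0
```

>>> move_arm(rows=[[0,0,0,0,1],[0,0,0,0,1],[0,0,0,0,1]])

```text
time: 3.35
tool_pos: [0.6431, 0.131, 0.0118]
tool_rot: [3.141, -0.0, 1.78]
contact_force: [-0.6, 0.3, 1.1]
opening: 0.0078
grip_force: 5.0
```

Gripped, with the opening at 8 mm. I'll lift slowly and let it swing.

>>> move_arm(rows=[[0,0,10,0,1],[0,0,15,0,1],[0,0,20,0,1],[0,0,20,0,1],[0,0,20,0,1],[0,0,0,0,1],[0,0,0,0,1]])

```text
time: 4.05
tool_pos: [0.6433, 0.1309, 0.0974]
tool_rot: [3.14, 0.0, 1.78]
contact_force: [-0.5, 0.6, -2.0]
opening: 0.0077
grip_force: 5.0
```

```bash
python3 - <<'E'
from h import *
a=vision.read_camera("wrist"); b=vision.read_camera("side")
cv2.imwrite("pics/l1.png",np.vstack([a[100:330,100:500],cv2.resize(b[150:265,180:380],(400,230),interpolation=cv2.INTER_CUBIC)])[:,:,::-1])
E
```

```text
(no output)
```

View pics/l1.png

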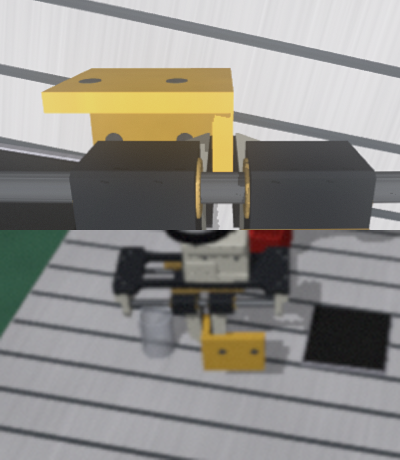

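The bracket is still lying level in the grip, so pad friction holds it. I'll reduce the grip to 3 N.

>>> move_arm(rows=[[0,0,0,0,1],[0,0,0,0,1],[0,0,0,0,1],[0,0,0,0,1]], newtons=3)

```text
time: 4.55
tool_pos: [0.643, 0.1309, 0.0964]
tool_rot: [-3.141, -0.0, 1.78]
contact_force: [-0.4, -0.2, -1.1]
opening: 0.0081
grip_force: 3.0
```

```bash
python3 - <<'E'
from h import *
s=monitor.observe();im=vision.read_camera("wrist");np.save("pics/l2.npy",im)
for k in blobs(im,"yellow",300): print(k.min(0),k.max(0))
im=np.load("pics/w2.npy")
b=vision.read_camera("top")
P=blobs(b,"black",500)
for k in P: 
  if 290<k[:,0].mean()<370: print(k.min(0),k.max(0),plane([k.min(0)-.5,k.max(0)+.5],cal("top"),.01))
E
```

```text
[119. 329.] [475. 341.]
[142. 168.] [333. 271.]
[313. 214.] [345. 246.] [[ 0.54163237  0.05519477  0.01      ]
 [ 0.4421429  -0.04449452  0.01      ]]
```

Still level at 3 N. I'll use short upward jerks over open deck to overcome the pad friction while moving towards the plate.

>>> move_arm(rows=[[0,0,10,0,1],[0,0,50,0,1],[0,0,0,0,1],[0,0,-15,0,1],[0,0,-25,0,1],[0,0,45,0,1],[0,0,0,0,1],[0,0,0,0,1]])

```text
time: 5.45
tool_pos: [0.6442, 0.131, 0.1637]
tool_rot: [3.137, 0.001, 1.78]
contact_force: [0.5, -1.0, -1.1]
opening: 0.0031
grip_force: 0.0
```

```bash
python3 - <<'E'
from h import *
a=vision.read_camera("wrist");np.save("pics/l3.npy",a)
for k in blobs(a,"yellow",300): print(k.min(0),k.max(0))
b=vision.read_camera("side");print([(k.min(0),k.max(0)) for k in blobs(b,"yellow",60)])
E
```

```text
[110. 329.] [462. 341.]
[263. 142.] [384. 271.]
[(array([308., 290.]), array([343., 320.])), (array([267., 200.]), array([299., 240.]))]
```

```bash
python3 - <<'E'
from h import *
s=monitor.observe();print(s["time"],s["opening"],s["grip_force"],s["tool_pos"])
a=vision.read_camera("wrist");np.save("pics/l4.npy",a); b=vision.read_camera("side"); t=vision.read_camera("top")
cv2.imwrite("pics/l4.png",np.hstack([cv2.resize(a,(480,300)),np.vstack([cv2.resize(x,(320,220),interpolation=cv2.INTER_CUBIC) for x in (b[170:265,220:358],t[155:221,240:336])])[:300] if 0 else cv2.resize(np.vstack([cv2.resize(b[170:265,220:358],(320,220)),cv2.resize(t[155:221,240:336],(320,220))]),(218,300))])[:,:,::-1])
E
```

```text
5.55 0.000375557217342696 0.0 [0.64306408 0.13094252 0.16197417]
```

View pics/l4.png

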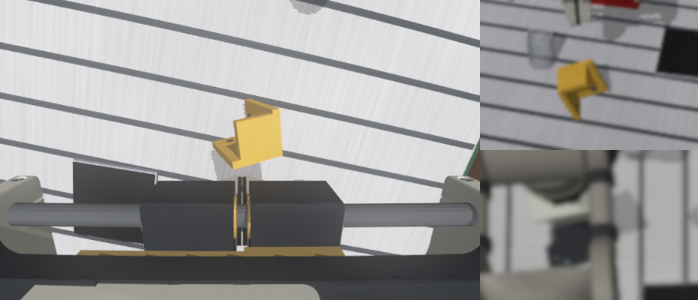

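The bracket slipped out onto the deck. I'll open, back away a little and let it settle, then look closely.

>>> move_arm(rows=[[0,-10,20,0,-0.3],[0,-20,0,0,-0.3],[0,-20,0,0,-0.3],[0,0,0,0,-0.3],[0,0,0,0,-0.3]], newtons=15)

```text
time: 6.2
tool_pos: [0.643, 0.0808, 0.1814]
tool_rot: [-3.141, -0.001, 1.779]
contact_force: [0.3, -0.1, 0.6]
opening: 0.0358
grip_force: 0.0
```

```bash
python3 - <<'E'
from h import *
s=monitor.observe(); a=vision.read_camera("wrist"); np.save("pics/l5.npy",a); C=cal("wrist",s); np.save("pics/l5T.npy",C[2])
print(s["tool_pos"],s["tool_rot"],s["qvel"].round(3))
b=vision.read_camera("side");np.save("pics/l5s.npy",b)
for k in blobs(a,"yellow",300): print(k.min(0),k.max(0), plane([k.mean(0)],C,.02))
for k in blobs(b,"yellow",60): print(k.min(0),k.max(0))
k=[k for k in blobs(a,"yellow",300) if k[:,1].mean()<300 and k[:,1].min()<230][0].mean(0).astype(int)
y0=max(k[1]-75,0);x0=k[0]-100
cv2.imwrite("pics/l5.png",np.hstack([cv2.resize(a[y0:y0+150,x0:x0+200],(400,300)),cv2.resize(b[190:250,243:323],(400,300),interpolation=cv2.INTER_CUBIC)])[:,:,::-1]); print(x0,y0)
E
```

```text
[0.64298992 0.0808467  0.18140855] [-3.14113695e+00 -5.07058386e-04  1.77883806e+00] [ 0.02   0.003 -0.004  0.003  0.    -0.   ]
[181. 328.] [536. 341.] [[ 0.7155114  -0.08241525  0.02      ]]
[236. 259.] [249. 317.] [[ 0.58201463 -0.05092708  0.02      ]]
[283.  69.] [353. 141.] [[0.62572079 0.14568396 0.02      ]]
[308. 290.] [343. 320.]
[279. 210.] [302. 245.]
219 32
```

View pics/l5.png

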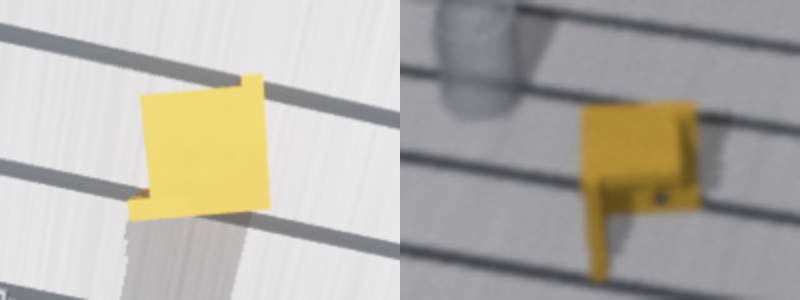

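The bracket now stands upright on its ear-less end, with the ear horizontal at the top (70 mm) and own +y up. The wall is the lower bar, from (283,142) to (353,136). The sole is the right bar, from (353,136) to (350,70). Gripping the wall's free edge (own z about 50) lets it swing about own x, straight onto its sole.

```bash
python3 - <<'E'
from h import *
a=np.load("pics/l5.npy"); c=vision.get_calibration("wrist"); C=(c["K"],c["k1"],np.load("pics/l5T.npy"))
k=[k for k in blobs(a,"yellow",300) if k[:,1].max()<200][0]
ap=cv2.approxPolyDP(k.astype(np.int32)[:,None],3,True)[:,0]; P=plane(ap,C,.07)[:,:2]*1000
print(ap.tolist()); print(P.round(1).tolist())
r=cv2.minAreaRect(P.astype(np.float32));print(r)
E
```

```text
[[349, 69], [339, 70], [333, 76], [289, 80], [294, 125], [283, 131], [284, 141], [353, 135]]
[[641.5, 178.4], [634.4, 176.1], [630.9, 171.1], [599.4, 161.6], [609.2, 129.9], [601.7, 123.6], [603.8, 116.2], [655.4, 131.8]]
((622.6221313476562, 147.27943420410156), (54.0410041809082, 48.61378479003906), 16.7948055267334)
```

>>> move_arm(rows=[[-4,4,0,-0.1486,-0.3],[-4,4,0,-0.1486,-0.3],[-4,4,0,-0.1486,-0.3],[-4,4,0,-0.1486,-0.3],[-4,4,0,-0.1486,-0.3],[-4,4,0,-0.1486,-0.3],[-4,4,0,-0.1486,-0.3],[-5,4,-15,-0.1486,-0.3],[-5,3,-25,-0.1486,-0.3],[-5,3,-25,-0.1486,-0.3],[0,0,0,0,-0.3],[0,0,0,0,-0.3]])

```text
time: 7.5
tool_pos: [0.6003, 0.1196, 0.1171]
tool_rot: [3.142, 0.0, 0.299]
contact_force: [0.1, -0.1, 0.5]
opening: 0.06
grip_force: 0.0
```

```bash
python3 - <<'E'
from h import *
s=monitor.observe(); a=vision.read_camera("wrist"); C=cal("wrist",s); np.save("pics/l6.npy",a); print(s["tool_pos"],s["tool_rot"],s["qpos"].round(2))
for k in blobs(a,"yellow",300):
    if k[:,1].min()<250:
        ap=cv2.approxPolyDP(k.astype(np.int32)[:,None],4,True)[:,0]; print(ap.tolist(),loc(s,C,ap,.07))
E
```

```text
[0.60030036 0.11956484 0.1170631 ] [3.14157621e+00 1.69051354e-04 2.98841761e-01] [ 0.07  0.6   1.42 -0.    1.12  1.34]
[[0, 195], [0, 206], [8, 209], [0, 218], [0, 243], [22, 233], [48, 234], [59, 268], [89, 249], [85, 196], [28, 188]] [[16.1, -205.2], [8.8, -207.1], [6.7, -202.2], [0.6, -209.3], [-17.0, -214.0], [-9.8, -196.7], [-10.4, -179.0], [-34.9, -176.9], [-20.8, -153.3], [15.4, -149.0], [20.6, -185.3]]
[[246, 128], [246, 140], [253, 141], [256, 202], [317, 204], [317, 217], [329, 216], [328, 123], [263, 122]] [[56.8, -44.4], [49.8, -44.8], [49.2, -40.7], [11.4, -40.9], [10.0, -2.8], [1.5, -2.8], [2.1, 4.7], [59.6, 3.9], [60.2, -34.2]]
```

>>> move_arm(rows=[[-0.7,-1.2,-15,0,-0.3],[0,0,-20,0,-0.3],[0,0,-20,0,-0.3],[0,0,-20,0,-0.3],[0,0,-15,0,-0.3],[0,0,-6,0,-0.3],[0,0,0,0,-0.3]])

```text
time: 8.25
tool_pos: [0.6, 0.1177, 0.0211]
tool_rot: [3.141, -0.001, 0.295]
contact_force: [0.1, -0.1, 0.4]
opening: 0.0596
grip_force: 0.0
```

>>> move_arm(rows=[[0,0,0,0,1],[0,0,0,0,1],[0,0,0,0,1],[0,0,0,0,1],[0,0,0,0,1],[0,0,0,0,1],[0,0,0,0,1],[0,0,0,0,1]], newtons=8)

```text
time: 9.05
tool_pos: [0.5994, 0.1178, 0.0207]
tool_rot: [3.142, 0.0, 0.294]
contact_force: [-0.7, -0.3, -0.1]
opening: 0.0083
grip_force: 8.0
```

>>> move_arm(rows=[[0,0,6,0,1],[0,0,10,0,1],[0,0,15,0,1],[0,0,20,0,1],[0,0,20,0,1],[0,0,15,0,1],[0,0,0,0,1],[0,0,0,0,1]])

```text
time: 9.85
tool_pos: [0.5993, 0.1177, 0.1069]
tool_rot: [3.141, -0.0, 0.294]
contact_force: [-1.3, 0.0, -2.9]
opening: 0.0079
grip_force: 8.0
```

```bash
cat >> h.py <<'E'
def held():
    s=monitor.observe(); a=vision.read_camera("wrist"); C=cal("wrist",s)
    print("t",round(s["time"],2),"pos",s["tool_pos"].round(4),"open",round(s["opening"],4),"F",s["grip_force"],s["contact_force"].round(1))
    for k in blobs(a,"yellow",300):
        if k[:,1].min()<260 and k[:,0].min()>120:
            ap=cv2.approxPolyDP(k.astype(np.int32)[:,None],4,True)[:,0]; print(ap.tolist())
    return a
E
python3 -c "
from h import *
held()"
```

```text
t 9.85 pos [0.5993 0.1177 0.1069] open 0.0079 F 7.985423058271408 [-1.3  0.  -2.9]
[[175, 148], [178, 171], [191, 173], [199, 240], [236, 241], [233, 246], [240, 247], [245, 259], [263, 264], [269, 260], [272, 266], [280, 259], [290, 263], [295, 256], [299, 318], [300, 273], [334, 270], [328, 131], [234, 131]]
```

>>> move_arm(rows=[[0,0,0,0,1],[0,0,0,0,1],[0,0,0,0,1]], newtons=5)

```text
time: 10.2
tool_pos: [0.5992, 0.1177, 0.1061]
tool_rot: [-3.141, 0.001, 0.294]
contact_force: [-0.3, 0.1, -2.1]
opening: 0.0078
grip_force: 5.0
```

```bash
python3 -c "
from h import *
held()"
```

```text
t 10.2 pos [0.5992 0.1177 0.1061] open 0.0078 F 4.987607896327972 [-0.3  0.1 -2.1]
[[175, 148], [178, 171], [191, 173], [199, 240], [236, 241], [233, 249], [240, 249], [244, 260], [248, 256], [263, 266], [264, 261], [276, 265], [298, 256], [299, 318], [300, 272], [334, 270], [328, 131], [234, 131]]
```

The grip resists swinging, so I'll turn the bracket positively. I'll push the sole's lower end against the plate's edge from the -y side and roll it over onto the plate.

>>> move_arm(rows=[[-9,-25,2,0.142,1],[-9,-25,0,0.142,1],[-9,-25,0,0.142,1],[-9,-25,0,0.142,1],[-10,-26,0,0.142,1],[-10,-27,0,0.142,1],[-10,-27,0,0.142,1],[-10,-27,0,0.142,1],[-10,-27,0,0.142,1],[0,0,0,0,1],[0,0,0,0,1]], newtons=12)

```text
time: 11.35
tool_pos: [0.5135, -0.1167, 0.1088]
tool_rot: [3.141, -0.0, 1.568]
contact_force: [-0.2, 1.3, -1.8]
opening: 0.008
grip_force: 12.0
```

```bash
python3 - <<'E'
from h import *
a=held();np.save("pics/l7.npy",a);s=monitor.observe();C=cal("wrist",s);print(s["tool_rot"],s["qvel"].round(2))
m=mask(a,"black")
for k in blobs(a,"black",800): 
    print(k.min(0),k.max(0),cv2.approxPolyDP(k.astype(np.int32)[:,None],5,True)[:,0].tolist()[:12])
E
```

```text
t 11.35 pos [ 0.5135 -0.1167  0.1088] open 0.008 F 11.979930996894836 [-0.2  1.3 -1.8]
[[175, 148], [178, 172], [190, 173], [198, 240], [299, 242], [299, 318], [300, 273], [334, 270], [327, 129], [231, 131]]
[ 3.14117752e+00 -2.01520185e-04  1.56949622e+00] [ 0.02  0.   -0.   -0.   -0.   -0.01]
```

```bash
python3 - <<'E'
from h import *
a=np.load("pics/l7.npy");s=monitor.observe();C=cal("wrist",s)
g=a.astype(int).sum(2)//3
print("col150",g[0:240:4,150].tolist());print("col350",g[0:240:4,350].tolist());print("row60",g[60,0:640:8].tolist())
m=((g<70)).astype(np.uint8)*255; m[235:]=0
cs,_=cv2.findContours(m,cv2.RETR_EXTERNAL,cv2.CHAIN_APPROX_NONE)
for k in cs:
    if cv2.contourArea(k)>1500:
        ap=cv2.approxPolyDP(k,6,True)[:,0];print(ap.tolist());print(plane(ap,C,.01)[:,:2].round(3).tolist())
E
```

```text
col150 [226, 228, 228, 229, 229, 229, 230, 230, 232, 130, 128, 129, 231, 229, 230, 230, 231, 232, 232, 232, 233, 232, 232, 230, 229, 229, 229, 229, 229, 230, 150, 132, 130, 233, 232, 232, 231, 230, 230, 229, 229, 229, 229, 228, 227, 227, 227, 227, 229, 138, 133, 139, 230, 231, 233, 233, 234, 233, 233, 232]
col350 [64, 64, 66, 64, 66, 65, 66, 66, 65, 66, 67, 66, 65, 67, 66, 68, 68, 67, 69, 68, 70, 71, 72, 73, 74, 76, 76, 169, 185, 184, 116, 118, 123, 230, 230, 230, 230, 230, 231, 230, 230, 230, 230, 231, 230, 230, 229, 229, 230, 130, 129, 150, 229, 228, 228, 227, 226, 227, 227, 222]
row60 [224, 225, 231, 229, 232, 229, 225, 227, 230, 229, 226, 228, 230, 232, 232, 227, 229, 230, 230, 230, 227, 230, 226, 230, 227, 228, 227, 223, 79, 74, 70, 67, 63, 61, 59, 55, 56, 55, 54, 56, 58, 60, 63, 65, 67, 71, 87, 232, 232, 227, 229, 230, 227, 228, 228, 230, 229, 231, 232, 226, 226, 232, 231, 232, 229, 228, 228, 233, 227, 230, 230, 231, 231, 232, 229, 228, 228, 230, 230, 227]
[[639, 196], [566, 198], [560, 234], [635, 234]]
[[0.765, -0.115], [0.705, -0.117], [0.706, -0.147], [0.77, -0.148]]
[[235, 0], [244, 79], [261, 109], [326, 106], [342, 95], [359, 57], [359, 0]]
[[0.454, 0.023], [0.457, -0.028], [0.468, -0.049], [0.516, -0.047], [0.527, -0.039], [0.539, -0.014], [0.538, 0.023]]
```

>>> move_arm(rows=[[0,0,-30,0,1],[0,0,-30,0,1],[0,0,-18,0,1],[0,0,-8,0,1],[0,0,0,0,1]])

```text
time: 11.9
tool_pos: [0.5135, -0.1154, 0.0222]
tool_rot: [-3.141, -0.0, 1.572]
contact_force: [0.4, 0.4, -1.6]
opening: 0.008
grip_force: 12.0
```

>>> move_arm(rows=[[0,6,0,0,1],[0,6,0,0,1],[0,4,1,0,1],[0,5,4,0,1],[0,6,7,0,1],[0,6.5,5,0,1],[0,6.5,4.3,0,1],[0,7.5,3,0,1],[0,7.5,2.7,0,1],[0,0,0,0,1]], newtons=6)

```text
time: 12.9
tool_pos: [0.5135, -0.06, 0.0501]
tool_rot: [3.141, -0.0, 1.573]
contact_force: [-0.3, -0.3, 1.0]
opening: 0.0079
grip_force: 6.0
```

```bash
python3 - <<'E'
from h import *
a=held()
E
```

```text
t 12.9 pos [ 0.5135 -0.06    0.0501] open 0.0079 F 5.997677743434906 [-0.3 -0.3  1. ]
[[227, 125], [227, 152], [215, 188], [219, 204], [239, 205], [247, 230], [311, 230], [313, 271], [331, 271], [330, 125]]
```

The outline changed, so it is rolling. I'll continue to flat.

>>> move_arm(rows=[[0,8,1,0,1],[0,8,0.6,0,1],[0,8,-1,0,1],[0,8,-1.5,0,1],[0,7.5,-3,0,1],[0,7.5,-3.5,0,1],[0,5,-3,0,1],[0,0,0,0,1]])

```text
time: 13.75
tool_pos: [0.5145, -0.0087, 0.0398]
tool_rot: [3.139, 0.001, 1.573]
contact_force: [1.3, 0.4, 1.7]
opening: 0.0081
grip_force: 6.0
```

```bash
python3 - <<'E'
from h import *
a=held(); b=vision.read_camera("side")
cv2.imwrite("pics/l8.png",np.hstack([cv2.resize(a[60:330,150:450],(400,360)),cv2.resize(b[160:250,290:390],(400,360),interpolation=cv2.INTER_CUBIC)])[:,:,::-1])
E
```

```text
t 13.75 pos [ 0.5145 -0.0087  0.0398] open 0.0081 F 5.996970534324646 [1.3 0.4 1.7]
[[236, 179], [224, 207], [226, 217], [238, 218], [241, 241], [284, 241], [309, 232], [312, 271], [332, 271], [329, 176]]
```

View pics/l8.png

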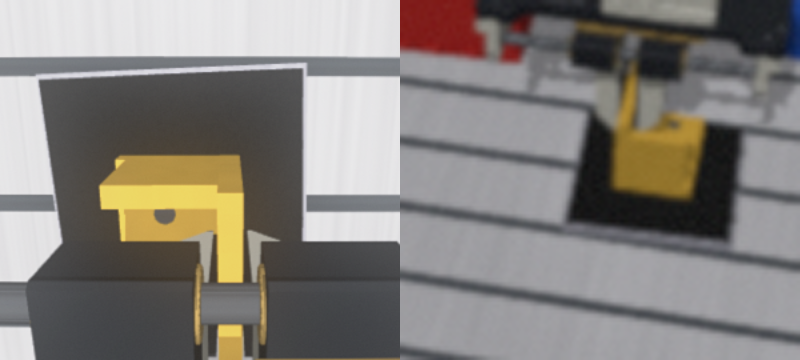

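It stands nearly upright on its sole on the plate's near half, with the ear at the far side. I'll measure its centre offset, then slide it to the middle.

```bash
python3 - <<'E'
from h import *
s=monitor.observe();C=cal("wrist",s)
for z in (.060,.065): print(plane([[329,176],[312,176]],C,z).round(4).tolist())
print("ear far/near top edges",plane([[236,179],[238,218],[226,217],[226,200]],C,.056).round(4).tolist())
E
```

```text
[[0.5162, 0.0336, 0.06], [0.5093, 0.0336, 0.06]]
[[0.5161, 0.0346, 0.065], [0.5094, 0.0346, 0.065]]
ear far/near top edges [[0.4768, 0.0314, 0.056], [0.4765, 0.014, 0.056], [0.4713, 0.0144, 0.056], [0.4719, 0.0222, 0.056]]
```

>>> move_arm(rows=[[0,0,4,0,1],[0,5,1,0,1],[0,7,0,0,1],[0,7,0,0,1],[0,0,-2,0,1],[0,0,-2,0,1],[0,0,-1,0,1],[0,0,0,0,1]], newtons=10)

```text
time: 14.65
tool_pos: [0.5133, 0.01, 0.0397]
tool_rot: [-3.142, -0.0, 1.572]
contact_force: [-1.6, 2.1, 4.5]
opening: 0.0082
grip_force: 10.0
```

```bash
python3 - <<'E'
from h import *
a=held();s=monitor.observe();C=cal("wrist",s)
print(s["contact_force"])
E
```

```text
t 14.65 pos [0.5133 0.01   0.0397] open 0.0082 F 10.001172423362732 [-1.6  2.1  4.5]
[[236, 179], [224, 205], [226, 216], [238, 217], [241, 241], [284, 241], [309, 232], [312, 270], [332, 271], [329, 176]]
[-1.36785633  2.69424831  5.64558707]
```

>>> move_arm(rows=[[0,0,0,0,-0.3],[0,0,0,0,-0.3],[0,0,0,0,-0.3],[0,0,0,0,-0.3],[0,0,15,0,-0.3],[0,0,25,0,-0.3],[0,0,25,0,-0.3],[0,0,0,0,-0.3],[0,0,0,0,-0.3]])

```text
time: 15.6
tool_pos: [0.5135, 0.0097, 0.1044]
tool_rot: [3.141, 0.0, 1.572]
contact_force: [-0.6, 0.7, 0.3]
opening: 0.0593
grip_force: 0.0
```

```bash
python3 - <<'E'
from h import *
s=monitor.observe();C=cal("wrist",s); a=held(); print(s["tool_rot"][2])
for k in blobs(a,"yellow",300):
    if k[:,1].min()<260 and k[:,0].min()>120:
        ap=cv2.approxPolyDP(k.astype(np.int32)[:,None],4,True)[:,0]
        for z in (.01,.056,.065): print(z,plane(ap,C,z)[:,:2].round(3).tolist())
np.save("pics/l9.npy",a)
# bins from top
t=vision.read_camera("top");np.save("pics/t2.npy",t);CT=cal("top")
for c in("blue","red"):
    for k in blobs(t,c,600):
        if 340<k[:,0].mean()<500: 
            P=plane(k,CT,.075)[:,:2]*1000;print(c,cv2.minAreaRect(P.astype(np.float32)))
E
```

```text
t 15.6 pos [0.5135 0.0097 0.1044] open 0.0593 F 0.0 [-0.6  0.7  0.3]
[[198, 259], [191, 264], [185, 287], [191, 317], [205, 305], [195, 303], [191, 286]]
[[259, 158], [253, 181], [259, 184], [262, 249], [314, 250], [316, 271], [328, 271], [327, 158]]
1.5717422115915598
0.01 [[0.412, -0.041], [0.406, -0.045], [0.399, -0.066], [0.401, -0.095], [0.414, -0.083], [0.405, -0.081], [0.404, -0.065]]
0.056 [[0.43, -0.018], [0.425, -0.022], [0.419, -0.039], [0.421, -0.063], [0.432, -0.053], [0.425, -0.052], [0.424, -0.039]]
0.065 [[0.434, -0.014], [0.429, -0.018], [0.423, -0.034], [0.425, -0.057], [0.435, -0.047], [0.429, -0.046], [0.427, -0.033]]
0.01 [[0.466, 0.041], [0.46, 0.024], [0.465, 0.022], [0.464, -0.032], [0.506, -0.032], [0.507, -0.051], [0.517, -0.051], [0.516, 0.041]]
0.056 [[0.474, 0.049], [0.47, 0.034], [0.473, 0.032], [0.473, -0.011], [0.507, -0.012], [0.508, -0.027], [0.516, -0.027], [0.515, 0.049]]
0.065 [[0.476, 0.05], [0.472, 0.036], [0.475, 0.035], [0.475, -0.007], [0.507, -0.008], [0.509, -0.022], [0.516, -0.022], [0.515, 0.05]]
blue ((457.64208984375, -316.2388916015625), (102.09207153320312, 114.44157409667969), 6.0202155113220215)
red ((654.1820678710938, -141.46934509277344), (105.93728637695312, 106.1983642578125), 2.390587329864502)
```

It stands free, centred on the plate at about (491,6). I'll regrip it firmly and lower down.

>>> move_arm(rows=[[0,1,-25,0,-0.3],[0,0,-25,0,-0.3],[0,0,-20,0,-0.3],[0,0,-7,0,-0.3],[0,0,0,0,1],[0,0,0,0,1],[0,0,0,0,1],[0,0,0,0,1],[0,0,0,0,1],[0,0,0,0,1],[0,0,0,0,1]], newtons=25)

```text
time: 16.8
tool_pos: [0.5135, 0.0107, 0.0275]
tool_rot: [3.141, 0.0, 1.572]
contact_force: [-0.7, -0.6, -0.1]
opening: 0.0083
grip_force: 0.9
```

>>> move_arm(rows=[[0,0,0,0,1],[0,0,20,0,1],[0,0,40,0,1],[0,-10,40,0,1],[-6,-40,5,0.015,1],[-6,-40,0,0.015,1],[-6,-40,0,0.015,1],[-6,-40,0,0.015,1],[-6,-40,0,0.015,1],[-6,-40,0,0.015,1],[-6,-40,0,0.015,1],[-6,-36,0,0,1]])

```text
time: 18.0
tool_pos: [0.4647, -0.317, 0.1319]
tool_rot: [-3.141, -0.0, 1.677]
contact_force: [1.6, 1.0, -1.3]
opening: 0.0078
grip_force: 25.0
```

```bash
cat >> h.py <<'E'
def settle():
    for i in range(4):
        s=monitor.observe()
        if abs(s["qvel"]).max()<.015: break
        vision.read_camera("side")
    return s
E
python3 - <<'E'
from h import *
s=settle(); a=vision.read_camera("wrist"); C=cal("wrist",s);np.save("pics/b1.npy",a);print(s["time"],s["tool_pos"],s["tool_rot"],s["opening"],s["grip_force"])
for k in blobs(a,"blue",800):
    ap=cv2.approxPolyDP(k.astype(np.int32)[:,None],5,True)[:,0];print(ap.tolist());print(plane(ap,C,.075)[:,:2].round(3).tolist())
for k in blobs(a,"yellow",300):
    if k[:,0].min()>150: print("Y",cv2.approxPolyDP(k.astype(np.int32)[:,None],4,True)[:,0].tolist())
E
```

```text
18.15 [ 0.46455594 -0.31707802  0.13164163] [-3.14110492e+00 -5.41524234e-04  1.67327146e+00] 0.007687069559793267 24.99961495399475
[[371, 240], [373, 160], [365, 159], [387, 158], [389, 152], [340, 146], [240, 154], [298, 159], [260, 161], [261, 180], [330, 181], [334, 234]]
[[0.498, -0.331], [0.492, -0.278], [0.487, -0.277], [0.5, -0.275], [0.501, -0.272], [0.47, -0.271], [0.408, -0.282], [0.444, -0.282], [0.421, -0.285], [0.422, -0.298], [0.466, -0.294], [0.473, -0.33]]
Y [[231, 186], [232, 193], [217, 208], [218, 227], [233, 227], [235, 240], [284, 241], [309, 232], [311, 271], [333, 271], [329, 183]]
```

```bash
python3 - <<'E'
from h import *
a=np.load("pics/b1.npy")
for u in (250,350,370): print(u,[tuple(a[v,u]) .__repr__().replace('np.uint8','') for v in range(136,172,2)])
print("row200",[(u,*map(int,a[200,u])) for u in range(366,410,3)])
print("row200L",[(u,*map(int,a[200,u])) for u in range(200,234,4)])
E
```

```text
250 ['((227), (226), (228))', '((227), (226), (228))', '((228), (227), (229))', '((227), (227), (228))', '((96), (109), (152))', '((85), (97), (140))', '((87), (99), (147))', '((86), (100), (148))', '((86), (100), (151))', '((95), (125), (211))', '((97), (126), (214))', '((92), (117), (194))', '((82), (86), (112))', '((82), (85), (108))', '((80), (85), (107))', '((80), (83), (107))', '((80), (83), (105))', '((82), (84), (107))']
350 ['((226), (226), (228))', '((227), (226), (228))', '((93), (108), (161))', '((80), (95), (146))', '((79), (95), (146))', '((79), (96), (147))', '((77), (93), (146))', '((77), (93), (145))', '((82), (111), (191))', '((89), (126), (217))', '((84), (116), (204))', '((76), (97), (160))', '((77), (100), (163))', '((78), (100), (165))', '((77), (99), (165))', '((76), (98), (164))', '((77), (99), (164))', '((74), (98), (163))']
370 ['((228), (228), (229))', '((228), (227), (229))', '((87), (105), (162))', '((82), (96), (147))', '((81), (97), (147))', '((82), (97), (148))', '((78), (94), (147))', '((79), (95), (147))', '((84), (115), (199))', '((91), (126), (217))', '((86), (117), (203))', '((76), (96), (156))', '((80), (101), (163))', '((79), (100), (165))', '((79), (100), (165))', '((79), (100), (165))', '((77), (99), (163))', '((78), (100), (164))']
row200 [(366, 71, 94, 160), (369, 72, 94, 161), (372, 71, 91, 153), (375, 65, 71, 102), (378, 63, 71, 102), (381, 66, 74, 106), (384, 66, 74, 104), (387, 69, 76, 105), (390, 79, 107, 185), (393, 83, 116, 206), (396, 188, 189, 199), (399, 227, 226, 228), (402, 227, 227, 229), (405, 228, 227, 229), (408, 224, 223, 226)]
row200L [(200, 226, 226, 227), (204, 226, 226, 227), (208, 221, 220, 221), (212, 225, 224, 225), (216, 228, 227, 228), (220, 223, 222, 223), (224, 216, 207, 188), (228, 178, 148, 90), (232, 180, 149, 90)]
```

```bash
python3 - <<'E'
from h import *
a=np.load("pics/b1.npy").astype(int); s=monitor.observe(); C=cal("wrist",s)
m=((a[...,2]>180)&(a[...,0]<115)).astype(np.uint8); m[240:]=0
cs,_=cv2.findContours(m,cv2.RETR_EXTERNAL,cv2.CHAIN_APPROX_NONE)
for k in cs:
    if cv2.contourArea(k)>40:
        ap=cv2.approxPolyDP(k,3,True)[:,0];print(ap.tolist());print(plane(ap,C,.075)[:,:2].round(4).tolist());print(loc(s,C,ap,.075))
E
```

```text
[[334, 217], [334, 234], [361, 239], [362, 217]]
[[0.4718, -0.3152], [0.4732, -0.3272], [0.4916, -0.3289], [0.4902, -0.3133]]
[[-1.4, 6.6], [-13.4, 6.7], [-17.0, 25.0], [-1.4, 25.1]]
[[234, 153], [234, 181], [239, 181]]
[[0.4044, -0.2797], [0.4051, -0.2978], [0.4083, -0.2974]]
[[41.1, -56.6], [23.0, -57.9], [23.0, -54.6]]
[[396, 152], [392, 152], [388, 239], [393, 239]]
[[0.5057, -0.2684], [0.5032, -0.2687], [0.5097, -0.327], [0.5131, -0.3266]]
[[41.6, 45.3], [41.6, 42.7], [-17.0, 43.2], [-17.0, 46.5]]
[[389, 153], [240, 156], [387, 157]]
[[0.5014, -0.2695], [0.4082, -0.2812], [0.5005, -0.2721]]
[[41.0, 40.9], [39.2, -53.0], [38.5, 39.7]]
```

>>> move_arm(rows=[[2,-2.5,0,0,1],[1.7,-2.6,0,0,1],[0,0,-25,0,1],[0,0,-25,0,1],[0,0,-25,0,1],[0,0,-18,0,1],[0,0,-10,0,1],[0,0,-3,0,1],[0,0,0,0,1]])

```text
time: 19.15
tool_pos: [0.4695, -0.3203, 0.0266]
tool_rot: [3.141, 0.0, 1.677]
contact_force: [0.7, -0.1, -1.9]
opening: 0.0077
grip_force: 25.0
```

>>> move_arm(rows=[[0,0,-2,0,1],[0,0,-1,0,1],[0,0,-1,0,1],[0,0,-0.5,0,1],[0,0,0,0,1]])

```text
time: 19.65
tool_pos: [0.4693, -0.3206, 0.0225]
tool_rot: [3.141, 0.001, 1.677]
contact_force: [-0.5, 1.3, 4.6]
opening: 0.0079
grip_force: 25.0
```

>>> move_arm(rows=[[0,0,0,0,0.6],[0,0,0,0,0.55],[0,0,0,0,0.55],[0,0,0,0,0.55],[0,0,10,0,0.55],[0,0,25,0,0.55],[0,0,40,0,0.55],[0,0,50,0,0.3],[0,0,10,0,0]])

```text
time: 20.55
tool_pos: [0.4714, -0.3222, 0.1635]
tool_rot: [3.134, 0.008, 1.677]
contact_force: [0.4, -0.9, 0.2]
opening: 0.0319
grip_force: 0.0
```

```bash
python3 - <<'E'
from h import *
s=settle(); a=vision.read_camera("wrist"); C=cal("wrist",s);np.save("pics/b2.npy",a);print(s["time"],s["tool_pos"],s["opening"])
for k in blobs(a,"yellow",300):
    if k[:,0].min()>150:
        ap=cv2.approxPolyDP(k.astype(np.int32)[:,None],4,True)[:,0];print(ap.tolist(),loc(s,C,ap,.05))
E
```

```text
20.7 [ 0.4692113  -0.32043077  0.15755332] 0.04329290377513268
[[555, 338], [545, 328], [420, 329], [418, 335], [218, 334], [200, 340]] [[-137.8, 214.8], [-126.7, 203.2], [-126.1, 87.5], [-132.6, 86.2], [-131.4, -96.2], [-138.0, -113.4]]
[[418, 260], [422, 297], [413, 307], [424, 317], [427, 282]] [[-57.5, 80.3], [-93.2, 86.6], [-103.2, 79.4], [-113.5, 90.1], [-78.4, 89.7]]
[[227, 259], [217, 284], [221, 317], [232, 307], [223, 297]] [[-56.4, -81.9], [-80.2, -92.5], [-113.4, -91.9], [-103.0, -81.2], [-93.0, -88.3]]
[[272, 151], [274, 225], [317, 225], [318, 246], [328, 246], [326, 151]] [[35.1, -39.9], [-25.7, -40.7], [-25.7, -5.4], [-44.4, -4.6], [-44.4, 3.8], [35.1, 1.9]]
```

The left bracket stands free in the blue bin, with the same outline as when it stood on the plate. Next is the right bracket.

>>> move_arm(rows=[[0,30,0,0,-0.3],[0,50,0,0,-0.3],[0,50,0,0,-0.3],[0,50,0,0,-0.3],[0,50,0,0,-0.3],[0,50,0,0,-0.3],[0,50,0,0,-0.3],[0,50,0,0,-0.3],[0,50,0,0,-0.3],[0,50,0,0,-0.3],[0,50,0,0,-0.3],[0,50,0,0,-0.3]])

```text
time: 22.0
tool_pos: [0.4678, 0.2614, 0.155]
tool_rot: [-3.138, 0.001, 1.677]
contact_force: [1.7, -0.9, -0.3]
opening: 0.0593
grip_force: 0.0
```

>>> move_arm(rows=[[0,40,-20,0.02,-0.3],[0,18,-30,0,-0.3],[0,0,0,0,-0.3],[0,0,0,0,-0.3]])

```text
time: 22.4
tool_pos: [0.468, 0.3169, 0.1052]
tool_rot: [-3.137, 0.002, 1.698]
contact_force: [1.5, -0.3, -0.3]
opening: 0.0598
grip_force: 0.0
```

```bash
python3 - <<'E'
from h import *
s=settle(); a=vision.read_camera("wrist"); C=cal("wrist",s);np.save("pics/r1.npy",a);print(s["time"],s["tool_pos"],s["tool_rot"],s["opening"],s["qpos"].round(2))
h=cv2.cvtColor(a,cv2.COLOR_RGB2HSV)
for vmin in (60,215):
    m=cv2.inRange(h,(18,90,vmin),(33,255,255))
    cs,_=cv2.findContours(m,cv2.RETR_EXTERNAL,cv2.CHAIN_APPROX_NONE)
    for k in cs:
        if cv2.contourArea(k)>100 and k[:,0,1].min()<250:
            ap=cv2.approxPolyDP(k,3,True)[:,0];print(vmin,ap.tolist(),loc(s,C,ap,.048))
E
```

```text
22.55 [0.4698697  0.31668498 0.10777003] [ 3.14034478e+00 -1.62228693e-04  1.69534007e+00] 0.05949588640479711 [ 0.46  0.53  1.57 -0.    1.04  0.33]
60 [[427, 161], [409, 151], [319, 155], [321, 230], [331, 230], [333, 223], [408, 220], [410, 174], [426, 173]] [[35.4, 66.3], [41.8, 54.3], [39.2, -3.1], [-11.7, -1.9], [-11.7, 4.9], [-6.7, 6.2], [-4.7, 56.7], [26.9, 55.9], [27.5, 66.3]]
215 [[427, 161], [318, 166], [319, 177], [409, 174], [400, 208], [390, 212], [332, 212], [330, 183], [319, 181], [321, 230], [331, 230], [333, 223], [408, 220], [410, 174], [426, 173]] [[35.4, 66.3], [32.1, -3.7], [24.9, -3.1], [26.9, 55.3], [3.8, 50.8], [1.0, 44.2], [1.1, 5.5], [20.9, 4.1], [22.3, -3.1], [-11.7, -1.9], [-11.7, 4.9], [-6.7, 6.2], [-4.7, 56.7], [26.9, 55.9], [27.5, 66.3]]
```

>>> move_arm(rows=[[2.6,-8.7,-10,0.047,-0.3],[0,0,-25,0,-0.3],[0,0,-25,0,-0.3],[0,0,-20,0,-0.3],[0,0,-10,0,-0.3],[0,0,0,0,-0.3]])

```text
time: 23.2
tool_pos: [0.4716, 0.3081, 0.0164]
tool_rot: [-3.14, 0.0, 1.743]
contact_force: [-0.2, 0.2, 0.5]
opening: 0.0598
grip_force: 0.0
```

>>> move_arm(rows=[[1,0,-5,0,-0.3],[0,0,0,0,1],[0,0,0,0,1],[0,0,0,0,1],[0,0,0,0,1],[0,0,0,0,1],[0,0,0,0,1],[0,0,0,0,1],[0,0,0,0,1]], newtons=15)

```text
time: 24.1
tool_pos: [0.4728, 0.309, 0.0119]
tool_rot: [3.141, -0.0, 1.744]
contact_force: [0.5, 0.5, -0.5]
opening: 0.0079
grip_force: 15.0
```

>>> move_arm(rows=[[0,0,10,0,1],[0,-5,20,0,1],[-1,-30,20,-0.017,1],[-1,-42,0,-0.017,1],[-1,-42,0,-0.017,1],[-1,-42,0,-0.017,1],[-1,-42,0,-0.017,1],[-1,-42,0,-0.017,1],[-1,-42,0,-0.017,1],[-1,-42,0,-0.018,1],[-1,-42,0,-0.018,1],[-1,-39,0,-0.018,1]])

```text
time: 25.3
tool_pos: [0.4625, -0.103, 0.0625]
tool_rot: [3.141, 0.0, 1.57]
contact_force: [0.4, 0.9, -1.4]
opening: 0.0076
grip_force: 15.0
```

```bash
python3 - <<'E'
from h import *
s=settle(); a=vision.read_camera("wrist"); C=cal("wrist",s);np.save("pics/r2.npy",a);print(s["time"],s["tool_pos"],s["tool_rot"],s["opening"],s["grip_force"],s["contact_force"])
for k in blobs(a,"yellow",300):
    if k[:,0].min()>150 and k[:,1].min()<250:
        ap=cv2.approxPolyDP(k.astype(np.int32)[:,None],4,True)[:,0];print(ap.tolist(),loc(s,C,ap,s["tool_pos"][2]+.038))
g=a.astype(int).sum(2)//3
m=(g<95).astype(np.uint8); m[235:]=0
cs,_=cv2.findContours(m,cv2.RETR_EXTERNAL,cv2.CHAIN_APPROX_NONE)
for k in cs:
    if cv2.contourArea(k)>1500:
        ap=cv2.approxPolyDP(k,6,True)[:,0];print(ap.tolist());print(plane(ap,C,.01)[:,:2].round(3).tolist())
E
```

```text
25.45 [ 0.46280672 -0.10318251  0.062354  ] [3.14073904e+00 4.07959234e-04 1.56663409e+00] 0.007602147223870181 14.996464848518372 [-0.88360081  1.49455069 -1.48945474]
[[312, 271], [333, 270], [336, 232], [351, 237], [362, 230], [371, 241], [421, 241], [434, 230], [451, 245], [455, 211], [501, 210], [504, 190], [454, 166], [315, 166]] [[8.5, -4.9], [8.9, 3.3], [24.7, 4.3], [22.6, 10.0], [25.4, 14.0], [21.0, 17.6], [20.9, 36.6], [25.4, 41.1], [19.3, 48.2], [32.9, 48.3], [33.2, 65.6], [40.9, 65.6], [49.7, 46.2], [49.7, -3.4]]
[[280, 0], [289, 138], [462, 130], [469, 0]]
[[0.439, 0.024], [0.442, -0.052], [0.547, -0.048], [0.544, 0.024]]
```

>>> move_arm(rows=[[0,0,-20,0,1],[0,0,-18,0,1],[0,0,-10,0,1],[0,0,0,0,1],[0,0,0,0,1]], newtons=8)

```text
time: 26.05
tool_pos: [0.4629, -0.1005, 0.0142]
tool_rot: [3.142, -0.0, 1.572]
contact_force: [-0.7, 0.1, -1.6]
opening: 0.0079
grip_force: 8.0
```

>>> move_arm(rows=[[0,5,0,0,1],[0,5,0,0,1],[0,3,0,0,1],[0,4,3,0,1],[0,4,5,0,1],[0,4.5,4,0,1],[0,5,3.5,0,1],[0,5.5,2.5,0,1],[0,5.5,2,0,1],[0,0,0,0,1]], newtons=6)

```text
time: 27.05
tool_pos: [0.4627, -0.0587, 0.0341]
tool_rot: [3.141, -0.0, 1.572]
contact_force: [0.1, -1.3, -1.5]
opening: 0.0079
grip_force: 6.0
```

```bash
python3 - <<'E'
from h import *
a=held()
E
```

```text
t 27.05 pos [ 0.4627 -0.0587  0.0341] open 0.0079 F 6.0000986605882645 [ 0.1 -1.3 -1.5]
[[312, 270], [333, 270], [336, 232], [360, 241], [443, 240], [443, 231], [471, 194], [467, 180], [314, 179]]
```

Rolling again; I'll continue to flat.

>>> move_arm(rows=[[0,6,1,0,1],[0,6,0.5,0,1],[0,6,-0.5,0,1],[0,6,-1.2,0,1],[0,5.5,-2,0,1],[0,5.5,-2.6,0,1],[0,4,-2.5,0,1],[0,0,0,0,1]])

```text
time: 27.9
tool_pos: [0.4628, -0.0199, 0.0263]
tool_rot: [3.141, -0.0, 1.571]
contact_force: [0.9, 0.2, -0.4]
opening: 0.0079
grip_force: 6.0
```

```bash
python3 - <<'E'
from h import *
a=held(); b=vision.read_camera("side")
np.save("pics/r3.npy",a);np.save("pics/r3s.npy",b)
E
```

```text
t 27.9 pos [ 0.4628 -0.0199  0.0263] open 0.0079 F 5.999497175216675 [ 0.9  0.2 -0.4]
[[452, 219], [446, 213], [315, 213], [312, 271], [333, 270], [331, 237], [336, 232], [360, 241], [448, 242]]
```

```bash
python3 - <<'E'
from h import *
s=monitor.observe();C=cal("wrist",s)
print(plane([[315,213],[446,213]],C,.010).round(4).tolist(),plane([[452,219],[452,221]],C,.018).round(4).tolist())
b=np.load("pics/r3s.npy");print([ (k.min(0),k.max(0)) for k in blobs(b,"yellow",60)])
a=np.load("pics/r3.npy").astype(int)
print([tuple(a[v,400]) .__repr__().replace('np.int64','') for v in range(205,243,2)])
E
```

```text
[[0.4578, -0.0057, 0.01], [0.5282, -0.0058, 0.01]] [[0.5286, -0.0064, 0.018], [0.5287, -0.0075, 0.018]]
[(array([341., 176.]), array([370., 202.]))]
['((74), (65), (54))', '((73), (65), (53))', '((74), (64), (53))', '((76), (67), (55))', '((122), (101), (58))', '((179), (145), (69))', '((188), (152), (73))', '((238), (212), (98))', '((237), (212), (99))', '((237), (211), (98))', '((237), (211), (98))', '((237), (211), (98))', '((237), (211), (98))', '((237), (212), (99))', '((237), (212), (98))', '((237), (212), (99))', '((237), (212), (98))', '((239), (214), (99))', '((100), (83), (55))']
```

Its far sole edge lies at plate height (width 70.4 mm checks), centred 38 mm short of the middle. I'll shift it over.

>>> move_arm(rows=[[0,0,4,0,1],[0,8,2,0,1],[0,10,0,0,1],[0,10,0,0,1],[0,10,0,0,1],[0,0,-3,0,1],[0,0,-2,0,1],[0,0,-1,0,1],[0,0,0,0,1]], newtons=8)

```text
time: 28.9
tool_pos: [0.4627, 0.0172, 0.0264]
tool_rot: [-3.141, 0.0, 1.57]
contact_force: [-0.0, 0.2, -1.7]
opening: 0.008
grip_force: 8.0
```

Not pressing yet; I'll lower until the force shows.

>>> move_arm(rows=[[0,0,-0.7,0,1],[0,0,-0.7,0,1],[0,0,-0.6,0,1],[0,0,0,0,1]], newtons=5)

```text
time: 29.3
tool_pos: [0.4628, 0.0171, 0.025]
tool_rot: [3.141, 0.0, 1.57]
contact_force: [-1.9, -0.3, 6.0]
opening: 0.0085
grip_force: 5.0
```

```bash
python3 - <<'E'
from h import *
a=held(); s=monitor.observe();C=cal("wrist",s)
print(plane([[315,213],[446,213]],C,.010).round(4).tolist())
E
```

```text
t 29.3 pos [0.4628 0.0171 0.025 ] open 0.0085 F 5.000278651714325 [-1.9 -0.3  6. ]
[[312, 271], [332, 271], [331, 237], [336, 232], [360, 241], [449, 243], [452, 218], [446, 213], [315, 214]]
[[0.458, 0.032, 0.01], [0.5279, 0.0319, 0.01]]
```

>>> move_arm(rows=[[0,0,0,0,-0.3],[0,0,0,0,-0.3],[0,0,0,0,-0.3],[0,0,0,0,-0.3],[0,0,20,0,-0.3],[0,0,30,0,-0.3],[0,0,35,0,-0.3],[0,0,0,0,-0.3]])

```text
time: 30.15
tool_pos: [0.4654, 0.0172, 0.1133]
tool_rot: [3.134, 0.001, 1.571]
contact_force: [1.0, -0.3, 0.2]
opening: 0.0596
grip_force: 0.0
```

```bash
python3 - <<'E'
from h import *
s=settle();C=cal("wrist",s); a=held();np.save("pics/r4.npy",a)
for k in blobs(a,"yellow",300):
    if k[:,1].min()<230 and k[:,0].min()>120:
        ap=cv2.approxPolyDP(k.astype(np.int32)[:,None],3,True)[:,0]; print(ap.tolist())
        for z in (.01,.056,.065): print(z,plane(ap,C,z)[:,:2].round(3).tolist())
E
```

```text
t 30.35 pos [0.462  0.0175 0.1086] open 0.0596 F 0.0 [ 0.4 -0.2  0. ]
[[197, 259], [185, 287], [191, 317], [197, 317], [205, 304], [196, 304], [191, 290]]
[[445, 258], [453, 277], [449, 304], [439, 304], [454, 317], [459, 284], [453, 263]]
[[319, 180], [317, 271], [381, 271], [383, 251], [389, 251], [383, 237], [391, 232], [410, 238], [413, 183]]
[[319, 180], [317, 271], [381, 271], [383, 251], [389, 251], [383, 237], [391, 232], [410, 238], [413, 183]]
0.01 [[0.459, 0.032], [0.457, -0.046], [0.51, -0.046], [0.511, -0.028], [0.516, -0.028], [0.51, -0.015], [0.516, -0.011], [0.532, -0.016], [0.531, 0.029]]
0.056 [[0.459, 0.042], [0.458, -0.022], [0.501, -0.022], [0.502, -0.007], [0.506, -0.007], [0.501, 0.003], [0.507, 0.007], [0.519, 0.002], [0.519, 0.04]]
0.065 [[0.459, 0.044], [0.458, -0.017], [0.5, -0.017], [0.5, -0.003], [0.504, -0.003], [0.5, 0.007], [0.505, 0.01], [0.517, 0.006], [0.516, 0.042]]
```

>>> move_arm(rows=[[2,-3,0,-0.1465,-0.3],[3,-3,0,-0.1465,-0.3],[3,-3,0,-0.1465,-0.3],[3,-3,0,-0.1465,-0.3],[3,-3,0,-0.1465,-0.3],[3,-3,0,-0.1465,-0.3],[2,-3,0,-0.1465,-0.3],[2,-3,0,-0.1465,-0.3],[2,-3,0,-0.1465,-0.3],[2,-3,0,-0.1465,-0.3],[2,-3,0,-0.1465,-0.3],[0,0,0,0,-0.3]])

```text
time: 31.6
tool_pos: [0.4893, -0.0158, 0.1083]
tool_rot: [-3.141, 0.002, -0.042]
contact_force: [-0.7, 0.5, 0.7]
opening: 0.0599
grip_force: 0.0
```

```bash
python3 - <<'E'
from h import *
s=settle();C=cal("wrist",s); a=held();np.save("pics/r5.npy",a);print(s["tool_rot"])
for k in blobs(a,"yellow",300):
    if k[:,1].min()<230 and k[:,0].min()>120:
        ap=cv2.approxPolyDP(k.astype(np.int32)[:,None],3,True)[:,0]
        for z in (.01,.056,.065): print(z,loc(s,C,ap,z))
E
```

```text
t 31.7 pos [ 0.4892 -0.0155  0.1086] open 0.0593 F 0.0 [ 0.7 -0.3  0.5]
[[322, 148], [254, 152], [263, 263], [313, 261], [315, 267], [326, 266]]
[-3.14133799e+00  1.97805273e-03 -3.69534952e-02]
0.01 [[38.3, 0.6], [35.4, -50.4], [-56.0, -48.0], [-54.1, -6.9], [-59.6, -5.3], [-58.7, 3.8]]
0.056 [[44.4, 0.7], [42.0, -41.2], [-33.1, -39.3], [-31.6, -5.5], [-36.1, -4.2], [-35.3, 3.3]]
0.065 [[45.6, 0.7], [43.3, -39.4], [-28.6, -37.6], [-27.2, -5.2], [-31.4, -3.9], [-30.7, 3.2]]
```

>>> move_arm(rows=[[-2,2,-15,0.04,-0.3],[0,0,-25,0,-0.3],[0,0,-25,0,-0.3],[0,0,-16,0,-0.3],[0,0,0,0,1],[0,0,0,0,1],[0,0,0,0,1],[0,0,0,0,1],[0,0,0,0,1],[0,0,0,0,1],[0,0,0,0,1],[0,0,0,0,1]], newtons=25)

```text
time: 32.95
tool_pos: [0.4878, -0.0136, 0.0288]
tool_rot: [3.141, -0.0, -0.001]
contact_force: [-0.7, -0.5, 3.3]
opening: 0.0076
grip_force: 25.0
```

>>> move_arm(rows=[[0,0,15,0,1],[0,0,35,0,1],[0,0,35,0,1],[10,-10,20,0,1],[25,-20,0,0.02,1],[25,-20,0,0.02,1],[25,-20,0,0,1],[25,-22,0,0,1],[25,-22,0,0,1],[27,-22,0,0,1],[0,0,0,0,1],[0,0,0,0,1]])

```text
time: 34.15
tool_pos: [0.6492, -0.1497, 0.1321]
tool_rot: [-3.141, 0.002, 0.039]
contact_force: [-0.5, 1.4, -1.9]
opening: 0.008
grip_force: 25.0
```

```bash
python3 - <<'E'
from h import *
s=settle(); a=vision.read_camera("wrist"); C=cal("wrist",s);np.save("pics/b3.npy",a);print(s["time"],s["tool_pos"],s["tool_rot"],s["opening"],s["grip_force"])
h=cv2.cvtColor(a,cv2.COLOR_RGB2HSV); m=((h[...,0]<8)|(h[...,0]>170))&(h[...,1]>110)&(h[...,2]>175); m=m.astype(np.uint8); m[240:]=0
cs,_=cv2.findContours(m,cv2.RETR_EXTERNAL,cv2.CHAIN_APPROX_NONE)
for k in cs:
    if cv2.contourArea(k)>40:
        ap=cv2.approxPolyDP(k,3,True)[:,0];print(ap.tolist());print(loc(s,C,ap,.075))
print("col300",[tuple(map(int,a[v,300])) for v in range(130,175,3)]); print("row210R",[(u,*map(int,a[210,u])) for u in range(335,430,5)]); print("row210L",[(u,*map(int,a[210,u])) for u in range(190,260,5)])
cv2.imwrite("pics/b3.png",a[:,:,::-1])
E
```

```text
34.25 [ 0.64882236 -0.14883817  0.13296257] [-3.14082044e+00  1.73565057e-03  3.96012870e-02] 0.007902794113503376 24.99943882226944
[[401, 126], [395, 132], [392, 239]]
[[57.2, 49.5], [53.6, 46.0], [-18.0, 48.0]]
[[237, 125], [237, 165], [242, 165], [241, 131]]
[[58.0, -52.0], [32.9, -53.7], [32.9, -50.5], [54.3, -49.8]]
[[235, 118], [236, 123], [301, 123], [262, 125], [263, 164], [329, 164], [334, 188], [334, 229], [373, 230], [378, 126], [348, 125], [402, 124], [401, 118]]
[[62.2, -53.0], [59.2, -52.6], [59.1, -12.4], [57.9, -36.5], [33.5, -37.0], [33.4, 5.0], [17.7, 8.3], [-10.7, 8.6], [-11.4, 34.8], [57.2, 35.3], [57.8, 16.7], [58.5, 50.1], [62.1, 49.2]]
col300 [(187, 83, 80), (187, 81, 78), (186, 79, 75), (187, 80, 75), (187, 79, 73), (187, 79, 71), (186, 79, 72), (185, 76, 68), (185, 76, 66), (188, 77, 68), (187, 76, 65), (187, 77, 65), (149, 115, 63), (240, 211, 101), (238, 212, 101)]
row210R [(335, 185, 70, 58), (340, 227, 81, 70), (345, 228, 82, 71), (350, 228, 80, 72), (355, 228, 80, 71), (360, 227, 79, 72), (365, 227, 79, 72), (370, 227, 79, 74), (375, 141, 57, 53), (380, 108, 54, 50), (385, 107, 54, 51), (390, 116, 54, 53), (395, 179, 66, 64), (400, 182, 177, 179), (405, 181, 177, 179), (410, 183, 178, 181), (415, 180, 178, 179), (420, 132, 131, 133), (425, 97, 97, 100)]
row210L [(190, 229, 228, 229), (195, 228, 227, 228), (200, 228, 227, 229), (205, 228, 227, 228), (210, 229, 228, 228), (215, 231, 229, 230), (220, 130, 128, 129), (225, 132, 130, 130), (230, 229, 227, 227), (235, 238, 214, 109), (240, 239, 214, 109), (245, 238, 215, 108), (250, 239, 215, 107), (255, 239, 215, 107)]
```

>>> move_arm(rows=[[2.5,-3.5,0,0,1],[2.5,-3.6,0,0,1],[0,0,0,0,1],[0,0,-25,0,1],[0,0,-25,0,1],[0,0,-25,0,1],[0,0,-18,0,1],[0,0,-9,0,1],[0,0,-3,0,1],[0,0,0,0,1]])

```text
time: 35.3
tool_pos: [0.655, -0.1567, 0.0289]
tool_rot: [3.141, -0.001, 0.039]
contact_force: [-0.3, 0.1, -2.5]
opening: 0.0078
grip_force: 25.0
```

>>> move_arm(rows=[[0,0,-2,0,1],[0,0,-1,0,1],[0,0,-1,0,1],[0,0,-1,0,1],[0,0,0,0,1]])

```text
time: 35.8
tool_pos: [0.6549, -0.1568, 0.0238]
tool_rot: [3.141, -0.001, 0.039]
contact_force: [-0.4, 0.3, -0.8]
opening: 0.0079
grip_force: 25.0
```

>>> move_arm(rows=[[0,0,-0.7,0,1],[0,0,-0.5,0,1],[0,0,0,0,1]])

```text
time: 36.1
tool_pos: [0.655, -0.1568, 0.0238]
tool_rot: [3.141, -0.001, 0.039]
contact_force: [-2.7, -0.1, 7.2]
opening: 0.0079
grip_force: 25.0
```

Seated at 7 N. I'll release and rise.

>>> move_arm(rows=[[0,0,0,0,0.6],[0,0,0,0,0.55],[0,0,0,0,0.55],[0,0,0,0,0.55],[0,0,10,0,0.55],[0,0,25,0,0.55],[0,0,40,0,0.55],[0,0,45,0,0.3],[0,0,20,0,0],[-30,0,20,0,0],[-40,0,0,0,0],[0,0,0,0,0]])

```text
time: 37.3
tool_pos: [0.5798, -0.1558, 0.1827]
tool_rot: [-3.14, 0.005, 0.039]
contact_force: [-0.1, 0.5, 0.2]
opening: 0.0454
grip_force: 0.0
```

```bash
python3 - <<'E'
from h import *
s=settle(); a=vision.read_camera("wrist"); b=vision.read_camera("side"); t=vision.read_camera("top"); print(s["time"],s["tool_pos"],s["opening"],s["contact_force"])
r=lambda x,w,h:cv2.resize(x,(w,h),interpolation=cv2.INTER_CUBIC)
cv2.imwrite("pics/f.png",np.hstack([r(a[40:290,180:480],400,340),np.vstack([r(b[95:180,270:420],400,220),r(t[145:275,200:480],400,186)])[:340]])[:,:,::-1])
E
```

```text
37.45 [ 0.58542098 -0.15693346  0.18340737] 0.04587490769459121 [ 0.06164671  0.09971299 -0.84853034]
```

View pics/f.png

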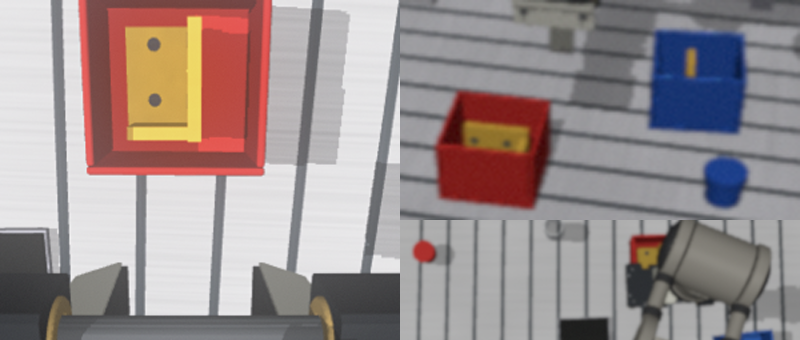

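The right bracket stands on its sole in the red bin (wrist crop, about 165,80) and the left one stands in the blue bin (side crop, about 690,65). The caps and tube are in place and the gripper is clear of everything.

```bash
python3 -c "
from cell import workorder
print(workorder.hand_in())"
```

```text
the job is handed in; nothing more can be done
None
```

I handed the job in at about 37 s: each bracket was stood on the check plate, let go and regripped, and the left one now stands on its sole in the blue bin and the right one in the red bin. One slip to note: early on the left bracket fell out of the gripper onto the deck, and I picked it up again before it went on the plate.

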